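# Lock the chamber carrier into the microscope loading dock

## Robot

A 7-joint arm with a two-finger parallel gripper is mounted at the origin on the work surface. World frame = base frame: x ahead of the robot, y to its left, z up, the work surface at z = 0. Lengths are in m, angles in degrees, forces in N, time in s.
With the tool pointing down it reaches from about 0.4 to 0.85 m from the base axis. Payload 10.4 kg.
Tool frame: the origin (TCP) lies at the very end of the fingers, on their centre line; the grasp point (between the pads) lies 19 mm behind it (tcp_to_grasp is the distance from the TCP to the grasp point, in m); z points along the fingers, y is the line along which they close (so a half turn about z gives the same grasp; the last joint's range is limited). The gripper opens to 85 mm and grips with 20 to 120 N. Pads are 22 mm wide; open, the fingers measure 114 mm over their backs; the gripper's body (76 mm by 85 mm) begins 54 mm behind the grasp point. The pads swing forward as they close: fully open they stand 13 mm farther back than shut.
Start: joints at [73.476, 19.034, -3.707, 83.658, 1.238, 77.344, -5.071], TCP at [0.164, -0.603, 0.231] pointing down, gripper open.
Joint ranges: [-148.97, 148.97], [-28.65, 121.19], [-84.17, 76.75], [9.2, 138.47], [-72.65, 252.65], [3.7, 117.97], [-149.18, 149.18]. Speed limits (degrees/s): [127.2, 127.2, 159.86, 159.86, 180, 180, 180].

## Interface

Orientations are given as a 3x3 rotation matrix whose columns are the frame's x, y, z axes.
In Python, from workcell import * gives the robot as it stands.
- The arm moves only by the tool apply_moves, never from a script. Its argument "motion" is a list of rows, each a list of 5 numbers: the gripper command: -1 is shut, 1 is fully open, values between are in proportion, then the shift along the tool's x, y, z in mm, then the turn about the tool's z in rad. In form: [[hand, x, y, z, turn], ...]. A call has 1 to 12 rows; each row is the pose to reach, as a shift and turn from the pose commanded when the call began, along the tool's axes at that moment; what a row does not reach only later rows make up. A row lasts 1/12 s, in which the tool goes at most 41.7 mm and 7.16 degrees, less where a joint would pass 70% of its speed; a pose out of reach is approached as far as the arm can. A call with a gripper value outside its range is refused whole. The fingers move at their own pace and stop on an object; "grip_force" is the grip in N (left out, the last holds). Time passes only in rows, so rows that repeat a pose let the fingers close. It gives the time, the measured TCP pose, the force, the opening and the grip force at its end, in the units of the state.
- state(): the state, without advancing time (a new reading comes with each control period).
- get_image(name): name is "scene" or "top"; returns a dict with "pixels" (400x640x3 uint8, red, green, blue), "camera_matrix" (3x3 intrinsics, pixels), "camera_from_world" (4x4, takes a point from world to camera coordinates). Camera axes: x right, y down, z forward; pixel columns grow to the right and rows downward; lengths in m; the calibration is good to about 2 mm. A picture is of the moment at which its call begins. There is no depth.
- finish_job(): hands the job in; it is judged then, once.
The state is a dict: "time": time; "joint_positions": joint angles; "qvel": joint speeds; "effort": joint torques, N m; "position": TCP position; "tool_rot": TCP orientation; "contact_force": force on the tool from outside, world axes, zero at the start; "wrist_torque": the same for the moment, N m; "gripper_width": finger opening in m; "finger_force": force on a finger pad.
Only numpy, scipy, OpenCV 4.12 (cv2) and the standard library are available. Lean on these libraries where they do the work, as an engineer would, in place of code of your own. Each camera call takes 0.05 s, during which the arm holds its last target. There are 200 camera calls.

## Task

Set the long chamber carrier (the plate with the cross bar) flat on the two raised ledges of the loading dock so that it presses the locking pin down, then slide it against the sprung ejector right up to the stop block. Keep it pressed steadily against the stop while the slow locking pin rises fully behind its rear edge, and only then let go, so that the carrier stays locked in. Leave the other things on the bench where they are.

Things in the scene. Friction and masses are not known exactly. Their poses are not given: they have to be found in the camera images.
- carrier: Chamber carrier, loose, bare aluminium, 0.38 to 0.54 kg: flat plate 130 (x) x 64 (y) x 8 mm; upright cross bar at its middle, 14 (x) x 40 (y) mm, from 8 to 42 mm above the underside; a flat round glass chamber 32 mm wide either side of the bar. Same both ways round. Origin: centre of the underside, z up. Starts flat on the bench.
- carrier_bar (a point): Grip point of the carrier: centre of the cross bar, 30 mm above the carrier's underside; pinch the bar's 14 mm (along the carrier's x).
- dock: Loading dock, fixed: base plate 215 (x) x 104 (y) x 10 mm with two parallel walls along x. Their tops are narrow ledges 14 mm wide at y = +-29 mm, 60 mm above the bench, x = -95 to +85 mm. Outside them low fences, 72 mm apart inside, rise 5 mm, then flare outward to 14 mm above the ledges. Stop block at the +x end. Origin: centre of the underside, x towards the stop, z up.
- dock_stop (a point): Middle of the upper edge of the dark stop block's face: dock x = +85 mm, 78 mm above the bench (18 mm above the ledges). The block is 94 mm wide and 20 mm thick.
- ejector_face (a point): Middle of the front of the sprung steel ejector (22 mm wide, 10 mm high, from ledge height up), which stands out 10 mm from the middle of the stop block's face; pushing it flush takes 5 to 8 N.
- dock_home (a point): Point at ledge height (60 mm up, dock x = +20 mm, y = 0) where the carrier's origin is when it touches the stop block.
- dock_load (a point): Point at ledge height (60 mm up, dock x = -5 mm, y = 0), 25 mm short of home: with the carrier's origin here it covers the pin and is clear of the ejector.
- pin (a joint): Height of the locking pin in m: 0.014 fully up, 0 fully down (top 1 mm below the ledges; under the carrier about 0.001). Upright steel pin 12 mm across between the ledges, at dock x = -53.5 mm, y = 0. Weak spring (about 1 N) with a damper: it takes 2 to 3 s to rise and resists being pushed down quickly.
- pin_top (a point): Centre of the pin's top; fully up it is 13 mm above the ledges, 5 mm above the carrier's plate. With the carrier against the stop the pin clears its rear edge by 2.5 mm; on release the ejector pushes the carrier back onto the pin, and a pin only part-way up jams there.
- dish_carrier: Other carrier, not wanted: aluminium plate 95 x 85 x 8 mm with one round glass dish 60 mm wide and a small corner peg, lying on the bench; leave alone. Origin: centre of underside.
- bottle: Small amber bottle, 40 mm wide, 75 mm high, leave alone. Origin: centre of underside.
- tally: Grey key counter, 60 x 150 x 41 mm with five keys, leave alone. Origin: centre of underside.
There are look-alikes about, which are no part of the job. What is shaped like the dock but yellow is not meant.

How it is judged (in metres and radians):
On the way, in this order (a step that is already met when the one before it is completed fails the run):
1. the carrier lies flat on both ledges and holds the locking pin down (z of carrier in the frame of dock between 0.057 and 0.063 m and y of carrier in the frame of dock between -0.007 and 0.007 m and angle between carrier's own z axis and vertical below 0.05 rad and value of joint pin below 0.003 m), for 0.2 s.
2. the carrier is pressed up to the stop block and the locking pin has risen fully behind it (z of carrier in the frame of dock between 0.057 and 0.063 m and y of carrier in the frame of dock between -0.007 and 0.007 m and angle between carrier's own z axis and vertical below 0.05 rad and x of carrier in the frame of dock above 0.0155 m and value of joint pin above 0.0125 m and angle between the x axis of carrier and the x axis of dock, either way round below 0.06 rad and x of carrier in the frame of dock above 0.018 m and contact force between carrier and the fingers above 1 N), for 0.2 s.
At the end, for the whole second after the job is handed in: The carrier lies flat on the ledges (tilt below 0.05 rad, lengthwise within 0.06 rad), within 4.5 mm of the stop, the locking pin up behind it (still at least 10.5 mm of its 14 mm), at rest and released (z of carrier in the frame of dock between 0.057 and 0.063 m and y of carrier in the frame of dock between -0.007 and 0.007 m and angle between carrier's own z axis and vertical below 0.05 rad and x of carrier in the frame of dock above 0.0155 m and value of joint pin above 0.0105 m and angle between the x axis of carrier and the x axis of dock, either way round below 0.06 rad and linear speed of carrier below 0.01 m/s); the robot touches nothing.
It fails at once if the other carrier is pushed more than 30 mm (distance of dish_carrier from where it was at the start of the episode above 0.03 m).
It fails at once if the bottle is pushed more than 30 mm (distance of bottle from where it was at the start of the episode above 0.03 m).
It fails at once if the key counter is pushed more than 30 mm (distance of tally from where it was at the start of the episode above 0.03 m).
It also fails if it takes over 58 s, if anything falls off the work surface, if the arm or the gripper's body presses on something with over 40 N, if the wrist force passes 120 N, or if a joint passes its speed limit or range.

## Working session

There is one attempt and no reset: what is moved stays moved. The work goes in short steps, Python scripts to look and compute and a tool call to move; the robot and the scene stay as the last step left them, time stands still between calls to the robot, and variables do not carry over. Pictures are saved under pics/ and viewed, at most 10 in all, crops included, and the job is handed in when it is done.

Besides the shell and the picture viewer there is one more tool, called after "Emit:" as a command line: name --pt "numbers of a row" for each row, then --argument value for the rest. apply_moves: Moves the arm, as the interface text tells. Its arguments: {"type":"object","properties":{"motion":{"type":"array"},"grip_force":{"type":"number"}},"required":["motion"]}

```bash
mkdir -p pics; python3 - <<'E'
from workcell import *
import cv2,pickle
for n in("scene","top"):
    d=get_image(n); cv2.imwrite(f"pics/{n}0.png",d["pixels"][:,:,::-1]); pickle.dump(d,open(f"{n}0.pkl","wb"))
s=state();print(s["time"],s["position"],s["tool_rot"],s["gripper_width"])
E
```

```text
0.1 [ 0.16406342 -0.60271681  0.23060206] [[ 9.64877634e-01  2.62699414e-01 -4.12138102e-04]
 [ 2.62699726e-01 -9.64876873e-01  1.21419604e-03]
 [-7.86939339e-05 -1.27981917e-03 -9.99999178e-01]] 0.08564516600747282
```

View pics/scene0.png

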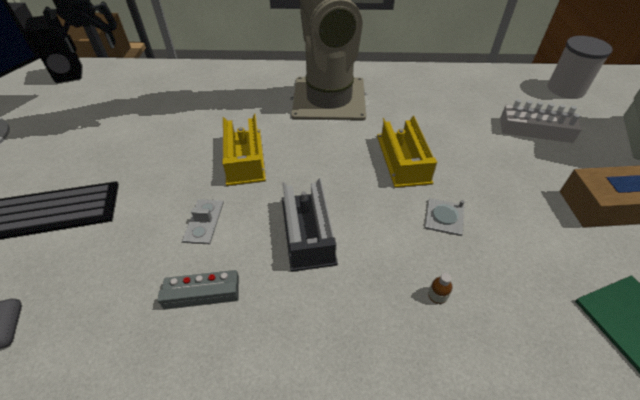

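View pics/top0.png

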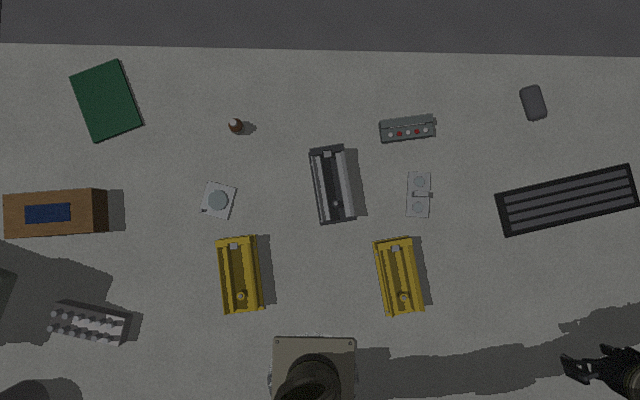

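Top view: the carrier candidates are (419,194), a long plate with a cross bar and two chambers, which is the one wanted, and (218,200), the square single-dish carrier, not wanted. The dock candidates are grey (333,184), wanted, and yellow (240,274) and (399,275), decoys. I'll check the choice in a crop.

```bash
cat >h.py <<'E'
import numpy as np,cv2,pickle
def ray(d,u,v,z):
    K=np.array(d["camera_matrix"]);T=np.array(d["camera_from_world"]);R=T[:3,:3];c=-R.T@T[:3,3]
    r=R.T@np.linalg.solve(K,[u,v,1.]);return c+r*(z-c[2])/r[2]
def proj(d,P):
    K=np.array(d["camera_matrix"]);T=np.array(d["camera_from_world"]);q=(T[:3,:3]@np.atleast_2d(P).T).T+T[:3,3]
    q=q@K.T;return q[:,:2]/q[:,2:]
E
python3 - <<'E'
from h import *
for n in("top","scene"):
    d=pickle.load(open(n+"0.pkl","rb"));T=np.array(d["camera_from_world"]);print(n,-T[:3,:3].T@T[:3,3],d["camera_matrix"][0])
d=pickle.load(open("top0.pkl","rb"))
im=d["pixels"][135:235,300:440,::-1];im=cv2.convertScaleAbs(im,alpha=1.6)
cv2.imwrite("pics/c1.png",cv2.resize(im,None,fx=5.7,fy=5.7,interpolation=cv2.INTER_CUBIC))
print(ray(d,419,194,.01),ray(d,333,184,.06))
E
```

```text
top [ 0.45042817 -0.01193873  1.1384624 ] [393.80460113   0.         321.7324212 ]
scene [1.09666706 0.00714082 0.71875241] [384.27407466   0.         321.28746426]
[ 0.52541382 -0.29421733  0.01      ] [ 0.54449161 -0.04502284  0.06      ]
```

View pics/c1.png

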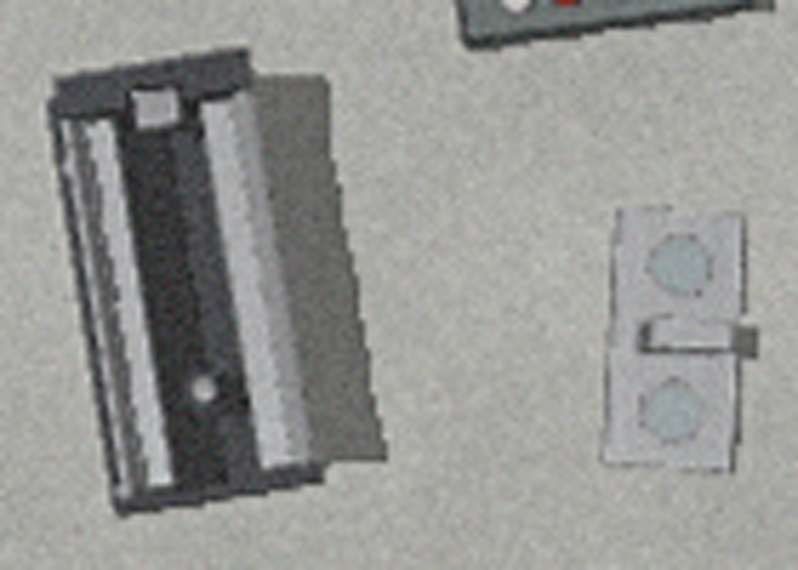

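The crop confirms the choice: the carrier with its bar at crop (690,335), and the grey dock with its pin at (203,388) and ejector at (155,107), where the stop is at the top. I'll fit both poses and overlay the models in both views.

```bash
cat >>h.py <<'E'
def W(p,pts):
    x,y,a=p;pts=np.atleast_2d(np.array(pts,float));c,s=np.cos(a),np.sin(a)
    return np.c_[x+c*pts[:,0]-s*pts[:,1],y+s*pts[:,0]+c*pts[:,1],pts[:,2]]
def box(x0,x1,y0,y1,z): return [(x0,y0,z),(x1,y0,z),(x1,y1,z),(x0,y1,z)]
DOCK=[box(-.095,.085,.022,.036,.06),box(-.095,.085,-.036,-.022,.06),box(.085,.105,-.047,.047,.078),box(.075,.085,-.011,.011,.07),box(-.0595,-.0475,-.006,.006,.073)]
CAR=[box(-.065,.065,-.032,.032,.008),box(-.007,.007,-.02,.02,.042)]
def overlay(d,models,x0,y0,x1,y1,f):
    im=cv2.resize(cv2.convertScaleAbs(d["pixels"][y0:y1,x0:x1,::-1],alpha=1.6),None,fx=f,fy=f,interpolation=cv2.INTER_CUBIC)
    for p,M,col in models:
        for b in M:
            q=(proj(d,W(p,b))-[x0,y0]+.5)*f
            cv2.polylines(im,[q.astype(int)],True,col,1)
    return im
E
python3 - <<'E'
from h import *
from scipy.optimize import least_squares
d=pickle.load(open("top0.pkl","rb"));e=pickle.load(open("scene0.pkl","rb"))
cr=lambda L:(np.array(L,float)+.5)/5.7-.5+[300,135]
cp=CAR[0]+CAR[1]
# image corners: up in the picture = +x world
ci=cr([(735,470),(747,213),(617,207),(603,464)])
f=lambda p:(proj(d,W(p,[(-.065,-.032,.008),(.065,-.032,.008),(.065,.032,.008),(-.065,.032,.008)]))-ci).ravel()
r=least_squares(f,[.52,-.29,0],x_scale=[.1,.1,.1]);print("car",r.x,r.fun)
di=cr([(203,388),(155,106),(52,78),(248,48)])
g=lambda p:(proj(d,W(p,[(-.0535,0,.073),(.08,0,.07),(.105,.047,.078),(.105,-.047,.078)]))-di).ravel()
s=least_squares(g,[.54,-.045,.1],x_scale=[.1,.1,.1]);print("dock",s.x,s.fun)
pickle.dump((r.x,s.x),open("pose.pkl","wb"))
m=[(r.x,CAR,(0,255,0)),(s.x,DOCK,(0,0,255))]
a=overlay(d,m,300,135,440,235,5);b=overlay(e,m,175,170,345,275,4.1)
w=max(a.shape[1],b.shape[1])
cv2.imwrite("pics/ovt.png",a);cv2.imwrite("pics/ovs.png",b)
E
```

```text
car [ 0.52574614 -0.29212124 -0.03769121] [-0.37656738  0.09124437 -0.41663111  0.17416309  0.26288791 -0.08717045
  0.5291995  -0.17508203]
dock [ 0.54542042 -0.04167006  0.18171654] [-0.09679814  0.00535993  0.4035466   1.30864508 -0.05048091 -0.55526469
 -0.25349596 -0.75175282]
```

View pics/ovt.png

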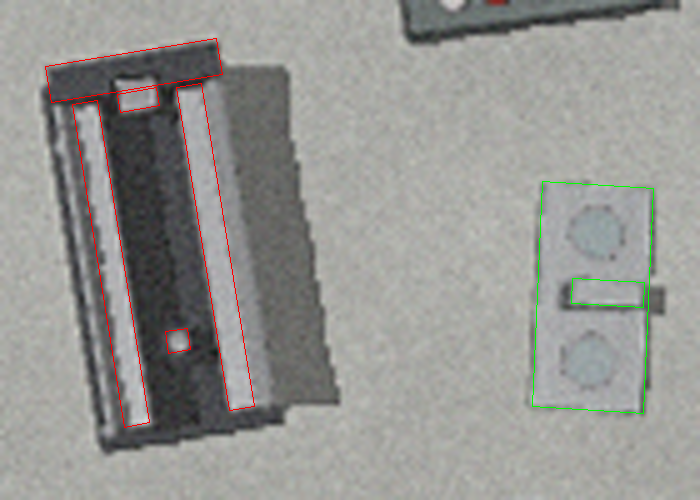

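View pics/ovs.png

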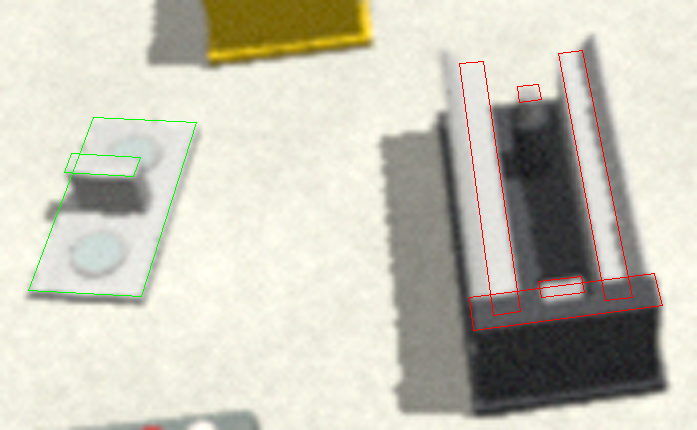

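The fits are good to about 2 mm in both views. The carrier is at (0.526,-0.292), and the dock is slightly nearer than fitted, about x 0.5445. Next I work out the move above the carrier.

```bash
cat >>h.py <<'E'
CARP=(.5257,-.2921,-.0377); DOCKP=(.5443,-.0417,.181)
def go(s,target,yaw):
    """shift (mm, tool axes) and turn (rad) to bring TCP to target with tool y along world yaw"""
    R=np.array(s["tool_rot"]);d=R.T@(np.array(target)-s["position"])*1e3
    a=np.arctan2(R[1,1],R[0,1]);t=-(yaw-a);t=(t+np.pi/2)%np.pi-np.pi/2
    return np.round(d,1),round(t,3)
E
python3 - <<'E'
from h import *
from workcell import *
s=state();print(go(s,[CARP[0],CARP[1],.12],CARP[2]))
E
```

```text
(array([ 430.5, -204.6,  110.8]), np.float64(-1.267))
```

Emit:
apply_moves --pt "0 36 -17 9 -0.106" --pt "0 72 -34 18 -0.212" --pt "0 108 -51 28 -0.318" --pt "0 144 -68 37 -0.424" --pt "0 180 -85 46 -0.53" --pt "0 216 -102 55 -0.636" --pt "0 252 -119 65 -0.742" --pt "0 288 -136 74 -0.848" --pt "0 324 -153 83 -0.954" --pt "0 360 -171 92 -1.06" --pt "0 396 -188 102 -1.166" --pt "0 430.5 -204.6 110.8 -1.267" --grip_force 50

```text
time: 1.1
position: [0.527, -0.2908, 0.1198]
tool_rot: [[0.033, 0.999, -0.0], [0.999, -0.033, 0.0], [0.0, -0.0, -1.0]]
contact_force: [0.4, -1.3, 0.2]
gripper_width: 0.0429
finger_force: 0.0
```

Emit:
apply_moves --pt "0 0 0 0 0" --pt "0 0 0 0 0" --pt "0 0 0 0 0"

```text
time: 1.35
position: [0.5254, -0.2928, 0.12]
tool_rot: [[0.038, 0.999, -0.001], [0.999, -0.038, 0.0], [0.0, -0.001, -1.0]]
contact_force: [0.0, -0.9, -0.3]
gripper_width: 0.0425
finger_force: 0.0
```

```bash
python3 - <<'E'
from h import *
from workcell import *
s=state();print(s["time"],s["position"],s["gripper_width"],s["joint_positions"],s["contact_force"]);print(go(s,[CARP[0],CARP[1],.013],CARP[2]))
d=get_image("scene");a=overlay(d,[(CARP,CAR,(0,255,0))],150,120,290,260,4)
cv2.imwrite("pics/s1.png",a)
E
```

```text
1.35 [ 0.52542418 -0.29278386  0.12004857] 0.04246357528575517 [ 46.45912631  23.34085724 -27.06194437  93.84718838  11.43057638
  65.62291195  14.34325946] [ 0.01418085 -0.94485977 -0.31254567]
(array([  0.7,   0.4, 107. ]), np.float64(-0.001))
```

View pics/s1.png

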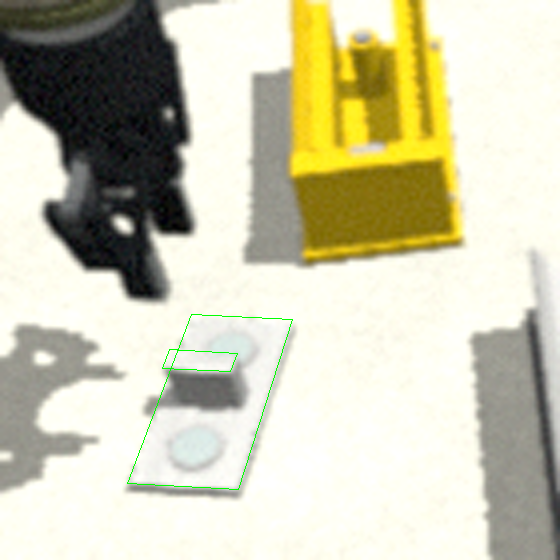

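The hand is above the carrier at crop (110,240), and the overlay on the carrier still fits, with its bar at crop (205,380). I descend and grip.

Emit:
apply_moves --pt "0 0.7 0.4 25 0" --pt "0 0.7 0.4 50 0" --pt "0 0.7 0.4 75 0" --pt "0 0.7 0.4 92 0" --pt "0 0.7 0.4 102 0" --pt "0 0.7 0.4 107 0" --pt "0 0.7 0.4 107 0" --pt "0 0.7 0.4 107 0" --pt "-1 0.7 0.4 107 0" --pt "-1 0.7 0.4 107 0" --pt "-1 0.7 0.4 107 0" --pt "-1 0.7 0.4 107 0" --grip_force 60

```text
time: 2.4
position: [0.527, -0.2923, 0.0148]
tool_rot: [[0.038, 0.999, 0.002], [0.999, -0.038, -0.001], [-0.001, 0.002, -1.0]]
contact_force: [-0.4, 0.5, 5.8]
gripper_width: 0.013
finger_force: 60.2
```

Emit:
apply_moves --pt "-1 0 0 0 0" --pt "-1 0 0 0 0" --pt "-1 0 0 0 0" --pt "-1 0 0 0 0"

```text
time: 2.73
position: [0.527, -0.2923, 0.0148]
tool_rot: [[0.038, 0.999, 0.002], [0.999, -0.038, -0.001], [-0.001, 0.002, -1.0]]
contact_force: [-1.1, 0.4, 6.9]
gripper_width: 0.0129
finger_force: 60.2
```

Gripped, with a 13 mm opening. Lift, then work out the move above the loading point.

Emit:
apply_moves --pt "-1 0 0 -10 0" --pt "-1 0 0 -25 0" --pt "-1 0 0 -45 0" --pt "-1 0 0 -65 0" --pt "-1 0 0 -85 0" --pt "-1 0 0 -100 0" --pt "-1 0 0 -110 0" --pt "-1 0 0 -110 0" --pt "-1 0 0 -110 0"

```text
time: 3.48
position: [0.526, -0.2919, 0.1233]
tool_rot: [[0.038, 0.999, -0.0], [0.999, -0.038, -0.0], [-0.0, -0.0, -1.0]]
contact_force: [0.0, -0.2, -5.9]
gripper_width: 0.0129
finger_force: 59.0
```

```bash
python3 - <<'E'
from h import *
from workcell import *
s=state();print(s["time"],s["position"],s["contact_force"],s["gripper_width"])
t=W(DOCKP,(-.006,0,.125))[0];print(t,go(s,t,DOCKP[2]))
E
```

```text
3.4833 [ 0.52601288 -0.29185248  0.12331271] [ 0.00962106 -0.20284327 -5.88594465] 0.012854817127954467
[ 0.53839801 -0.04278008  0.125     ] (array([249.4,   2.9,  -1.7]), np.float64(-0.219))
```

Emit:
apply_moves --pt "-1 12 0 -1.7 -0.02" --pt "-1 38 0.5 -1.7 -0.04" --pt "-1 66 1 -1.7 -0.06" --pt "-1 95 1.3 -1.7 -0.085" --pt "-1 124 1.6 -1.7 -0.11" --pt "-1 153 1.9 -1.7 -0.135" --pt "-1 182 2.2 -1.7 -0.16" --pt "-1 210 2.5 -1.7 -0.185" --pt "-1 235 2.8 -1.7 -0.205" --pt "-1 249.4 2.9 -1.7 -0.219" --pt "-1 249.4 2.9 -1.7 -0.219" --pt "-1 249.4 2.9 -1.7 -0.219"

```text
time: 4.48
position: [0.538, -0.042, 0.1244]
tool_rot: [[-0.182, 0.983, -0.001], [0.983, 0.182, -0.0], [0.0, -0.001, -1.0]]
contact_force: [-0.6, -1.0, -4.2]
gripper_width: 0.0129
finger_force: 58.9
```

Emit:
apply_moves --pt "-1 0 0 0 0" --pt "-1 0 0 0 0" --pt "-1 0 0 0 0"

```text
time: 4.73
position: [0.5385, -0.044, 0.1249]
tool_rot: [[-0.178, 0.984, -0.0], [0.984, 0.178, -0.0], [-0.0, -0.0, -1.0]]
contact_force: [0.5, -0.7, -5.4]
gripper_width: 0.0132
finger_force: 58.9
```

```bash
python3 - <<'E'
from h import *
from workcell import *
s=state();print(s["time"],s["position"],s["contact_force"],s["tool_rot"])
cz=s["position"][2]-.0148
R=s["tool_rot"];p=(s["position"][0],s["position"][1],np.arctan2(R[1,1],R[0,1]))
C=[[(x,y,z+cz) for x,y,z in b] for b in CAR]+[box(-.065,.065,-.032,.032,cz)]
d=get_image("scene");t=get_image("top");pickle.dump(d,open("s2.pkl","wb"));pickle.dump(t,open("t2.pkl","wb"))
m=[(p,C,(0,255,0)),(DOCKP,DOCK,(0,0,255))]
a=overlay(d,m,250,130,370,280,4);b=overlay(t,m,290,120,390,270,4)
cv2.imwrite("pics/s2.png",np.hstack([a,b])[:, :800] if a.shape[1]+b.shape[1]<=800 else cv2.resize(np.hstack([a,b]),(800,int(600*800/(a.shape[1]+b.shape[1])))))
E
```

```text
4.7333 [ 0.53847165 -0.04398507  0.12493946] [ 0.46128909 -0.68377623 -5.42016775] [[-1.78211882e-01  9.83992050e-01 -4.13746687e-04]
 [ 9.83992106e-01  1.78211756e-01 -3.25173129e-04]
 [-2.46233250e-04 -4.65073189e-04 -9.99999862e-01]]
```

View pics/s2.png

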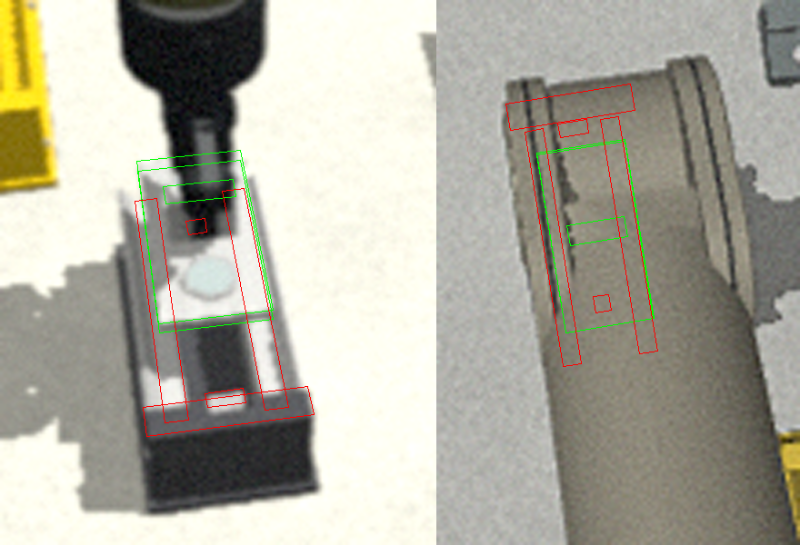

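The scene view shows the carrier held level over the dock: its front edge at (155,320)-(272,312) agrees with the model, and the dock outline agrees at the block. I correct 1 mm and lower slowly.

Emit:
apply_moves --pt "-1 1.2 0 7 0" --pt "-1 1.2 0 16 0" --pt "-1 1.2 0 25 0" --pt "-1 1.2 0 31 0" --pt "-1 1.2 0 34 0" --pt "-1 1.2 0 36 0" --pt "-1 1.2 0 37 0" --pt "-1 1.2 0 38 0" --pt "-1 1.2 0 39 0" --pt "-1 1.2 0 40 0" --pt "-1 1.2 0 41 0" --pt "-1 1.2 0 42 0"

```text
time: 5.83
position: [0.5385, -0.0416, 0.0834]
tool_rot: [[-0.18, 0.984, 0.0], [0.984, 0.18, -0.0], [-0.0, 0.0, -1.0]]
contact_force: [-1.6, 0.7, -1.1]
gripper_width: 0.0131
finger_force: 59.3
```

Emit:
apply_moves --pt "-1 0 0 1 0" --pt "-1 0 0 2 0" --pt "-1 0 0 3 0" --pt "-1 0 0 4 0" --pt "-1 0 0 5 0" --pt "-1 0 0 6 0" --pt "-1 0 0 6.5 0" --pt "-1 0 0 7 0" --pt "-1 0 0 7 0" --pt "-1 0 0 7 0"

```text
time: 6.67
position: [0.5385, -0.0416, 0.0761]
tool_rot: [[-0.18, 0.984, 0.0], [0.984, 0.18, 0.0], [0.0, 0.0, -1.0]]
contact_force: [0.4, 0.6, -3.2]
gripper_width: 0.0132
finger_force: 59.0
```

Emit:
apply_moves --pt "-1 -0.6 0 0.5 0" --pt "-1 -1 0 1 0" --pt "-1 -1 0 1.5 0" --pt "-1 -1 0 2 0" --pt "-1 -1 0 2 0" --pt "-1 -1 0 2 0"

```text
time: 7.17
position: [0.5386, -0.0426, 0.0748]
tool_rot: [[-0.18, 0.984, 0.0], [0.984, 0.18, -0.0], [-0.0, -0.0, -1.0]]
contact_force: [-4.9, 1.2, 5.0]
gripper_width: 0.0131
finger_force: 60.3
```

It is on the ledges, with z as predicted and about 10 N of support. One look to check the seating.

```bash
python3 - <<'E'
from h import *
from workcell import *
s=state();print(s["time"],s["position"],s["contact_force"],s["wrist_torque"])
cz=.06
R=s["tool_rot"];p=(s["position"][0],s["position"][1],np.arctan2(R[1,1],R[0,1]))
C=[[(x,y,z+cz) for x,y,z in b] for b in CAR]
d=get_image("scene")
m=[(p,C,(0,255,0))]
a=np.hstack([overlay(d,x,265,160,345,270,5) for x in([],m)])
cv2.imwrite("pics/s3.png",a)
print(go(s,W(DOCKP,(.020,0,.0746))[0],DOCKP[2]))
E
```

```text
7.1667 [ 0.53860224 -0.0425536   0.07475079] [-4.89653719  1.24117152  4.99533373] [ 0.26180367  0.87755883 -0.0636748 ]
(array([-0.2, 25.8,  0.2]), np.float64(-0.0))
```

View pics/s3.png

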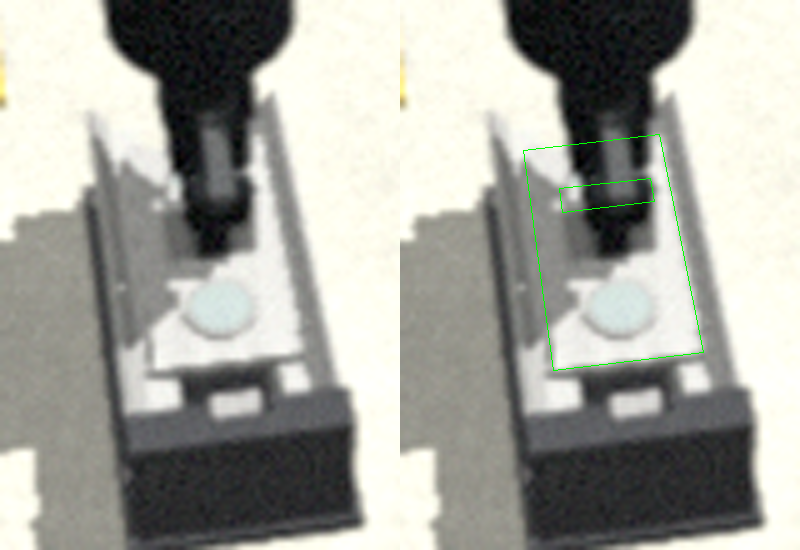

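The carrier sits flat between the fences, with its front edge at (150,368)-(302,355) clear of the ejector at (236,402). I slide it towards the stop.

Emit:
apply_moves --pt "-1 0 2 -0.2 0" --pt "-1 0 4 -0.2 0" --pt "-1 0 6 -0.2 0" --pt "-1 0 8 -0.2 0" --pt "-1 0 10 -0.2 0" --pt "-1 0 12 -0.2 0" --pt "-1 0 14 -0.2 0" --pt "-1 0 16 -0.2 0" --pt "-1 0 18 -0.2 0" --pt "-1 0 20 -0.2 0" --pt "-1 0 21.5 -0.2 0" --pt "-1 0 21.5 -0.2 0"

```text
time: 8.22
position: [0.5581, -0.0397, 0.0747]
tool_rot: [[-0.179, 0.984, -0.004], [0.984, 0.179, -0.002], [-0.001, -0.004, -1.0]]
contact_force: [-14.1, -3.0, 13.3]
gripper_width: 0.0129
finger_force: 61.4
```

Emit:
apply_moves --pt "-1 0 1 0 0" --pt "-1 0 2 0 0" --pt "-1 0 3 0 0" --pt "-1 0 4 0 0" --pt "-1 0 4 0 0"

```text
time: 8.63
position: [0.5617, -0.039, 0.0748]
tool_rot: [[-0.179, 0.984, -0.005], [0.984, 0.179, -0.002], [-0.001, -0.005, -1.0]]
contact_force: [-16.8, -1.5, 15.0]
gripper_width: 0.0129
finger_force: 61.7
```

Emit:
apply_moves --pt "-1 0 0.7 -0.3 0" --pt "-1 0 1.4 -0.5 0" --pt "-1 0 2.1 -0.5 0" --pt "-1 0 2.8 -0.5 0" --pt "-1 0 2.8 -0.5 0" --pt "-1 0 2.8 -0.5 0"

```text
time: 9.13
position: [0.5642, -0.0385, 0.0748]
tool_rot: [[-0.179, 0.984, -0.005], [0.984, 0.179, -0.002], [-0.001, -0.005, -1.0]]
contact_force: [-14.9, -1.9, 11.1]
gripper_width: 0.0128
finger_force: 61.1
```

Emit:
apply_moves --pt "-1 0 0.5 0 0" --pt "-1 0 1 0 0" --pt "-1 0 1.5 0 0" --pt "-1 0 1.5 0 0" --pt "-1 0 1.5 0 0"

```text
time: 9.55
position: [0.5655, -0.0383, 0.0748]
tool_rot: [[-0.179, 0.984, -0.005], [0.984, 0.179, -0.002], [-0.001, -0.005, -1.0]]
contact_force: [-16.2, -3.1, 11.5]
gripper_width: 0.013
finger_force: 61.2
```

Emit:
apply_moves --pt "-1 0 0.5 0 0" --pt "-1 0 1 0 0" --pt "-1 0 1.5 0 0" --pt "-1 0 2 0 0" --pt "-1 0 2 0 0" --pt "-1 0 2 0 0"

```text
time: 10.05
position: [0.5657, -0.0383, 0.0748]
tool_rot: [[-0.179, 0.984, -0.009], [0.984, 0.179, -0.003], [-0.001, -0.01, -1.0]]
contact_force: [-27.4, -4.3, 21.3]
gripper_width: 0.0128
finger_force: 62.6
```

Emit:
apply_moves --pt "-1 0 0.5 0 0" --pt "-1 0 1 0 0" --pt "-1 0 1 0 0" --pt "-1 0 1 0 0"

```text
time: 10.38
position: [0.5658, -0.0385, 0.0748]
tool_rot: [[-0.179, 0.984, -0.011], [0.984, 0.179, -0.004], [-0.002, -0.012, -1.0]]
contact_force: [-33.2, -4.2, 27.1]
gripper_width: 0.013
finger_force: 63.3
```

It is against the stop: no more travel while the force climbs. Hold while the pin rises.

Emit:
apply_moves --pt "-1 0 0 0 0" --pt "-1 0 0 0 0" --pt "-1 0 0 0 0" --pt "-1 0 0 0 0" --pt "-1 0 0 0 0" --pt "-1 0 0 0 0" --pt "-1 0 0 0 0" --pt "-1 0 0 0 0" --pt "-1 0 0 0 0" --pt "-1 0 0 0 0" --pt "-1 0 0 0 0" --pt "-1 0 0 0 0"

```text
time: 11.38
position: [0.5658, -0.0384, 0.0748]
tool_rot: [[-0.179, 0.984, -0.011], [0.984, 0.179, -0.004], [-0.002, -0.012, -1.0]]
contact_force: [-33.3, -4.6, 25.2]
gripper_width: 0.0131
finger_force: 63.3
```

Emit:
apply_moves --pt "-1 0 0 0 0" --pt "-1 0 0 0 0" --pt "-1 0 0 0 0" --pt "-1 0 0 0 0" --pt "-1 0 0 0 0" --pt "-1 0 0 0 0" --pt "-1 0 0 0 0" --pt "-1 0 0 0 0" --pt "-1 0 0 0 0" --pt "-1 0 0 0 0" --pt "-1 0 0 0 0" --pt "-1 0 0 0 0"

```text
time: 12.38
position: [0.5658, -0.0384, 0.0748]
tool_rot: [[-0.179, 0.984, -0.011], [0.984, 0.179, -0.004], [-0.002, -0.012, -1.0]]
contact_force: [-32.7, -4.8, 26.5]
gripper_width: 0.0134
finger_force: 63.3
```

Emit:
apply_moves --pt "-1 0 0 0 0" --pt "-1 0 0 0 0" --pt "-1 0 0 0 0" --pt "-1 0 0 0 0" --pt "-1 0 0 0 0" --pt "-1 0 0 0 0" --pt "-1 0 0 0 0" --pt "-1 0 0 0 0" --pt "-1 0 0 0 0" --pt "-1 0 0 0 0" --pt "-1 0 0 0 0" --pt "-1 0 0 0 0"

```text
time: 13.38
position: [0.5658, -0.0384, 0.0748]
tool_rot: [[-0.179, 0.984, -0.011], [0.984, 0.179, -0.004], [-0.002, -0.011, -1.0]]
contact_force: [-32.5, -4.5, 26.2]
gripper_width: 0.0128
finger_force: 63.3
```

Emit:
apply_moves --pt "-1 0 0 0 0" --pt "-1 0 0 0 0" --pt "-1 0 0 0 0" --pt "-1 0 0 0 0" --pt "-1 0 0 0 0" --pt "-1 0 0 0 0" --pt "-1 0 0 0 0" --pt "-1 0 0 0 0" --pt "-1 0 0 0 0" --pt "-1 0 0 0 0" --pt "-1 0 0 0 0" --pt "-1 0 0 0 0"

```text
time: 14.38
position: [0.5658, -0.0384, 0.0748]
tool_rot: [[-0.179, 0.984, -0.011], [0.984, 0.179, -0.004], [-0.002, -0.012, -1.0]]
contact_force: [-32.6, -5.4, 25.0]
gripper_width: 0.0127
finger_force: 63.3
```

```bash
python3 - <<'E'
from h import *
from workcell import *
s=state();print(s["time"],s["position"],s["contact_force"],s["tool_rot"][:,2])
d=get_image("scene");t=get_image("top")
h=s["position"];p=(h[0],h[1],DOCKP[2]);C=[[(x,y,z+.06) for x,y,z in b] for b in CAR]
m=[(p,C,(0,255,0)),((h[0]-.02*.984,h[1]-.02*.18,DOCKP[2]),DOCK[4:],(0,0,255))]
a=np.hstack([overlay(d,x,265,160,345,270,5) for x in([],m)])
cv2.imwrite("pics/s4.png",a)
E
```

```text
14.3833 [ 0.56581276 -0.03842216  0.07478538] [-32.55856787  -5.35415684  24.98190425] [-0.01103488 -0.00372361 -0.99993218]
```

View pics/s4.png

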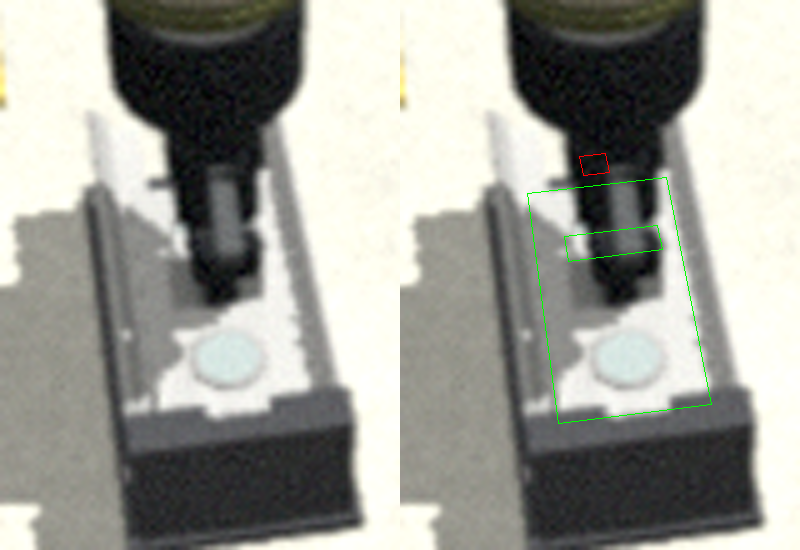

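The carrier's front edge is at the block and the pin is hidden behind the hand. I hold 2 s more for margin, ease off a little, open and retreat upward.

Emit:
apply_moves --pt "-1 0 0 0 0" --pt "-1 0 0 0 0" --pt "-1 0 0 0 0" --pt "-1 0 0 0 0" --pt "-1 0 0 0 0" --pt "-1 0 0 0 0" --pt "-1 0 0 0 0" --pt "-1 0 0 0 0" --pt "-1 0 0 0 0" --pt "-1 0 0 0 0" --pt "-1 0 0 0 0" --pt "-1 0 0 0 0"

```text
time: 15.48
position: [0.5658, -0.0384, 0.0748]
tool_rot: [[-0.179, 0.984, -0.011], [0.984, 0.179, -0.004], [-0.002, -0.012, -1.0]]
contact_force: [-32.1, -3.8, 25.2]
gripper_width: 0.013
finger_force: 63.3
```

Emit:
apply_moves --pt "-1 0 0 0 0" --pt "-1 0 0 0 0" --pt "-1 0 0 0 0" --pt "-1 0 0 0 0" --pt "-1 0 0 0 0" --pt "-1 0 0 0 0" --pt "-1 0 -0.3 -0.2 0" --pt "-1 0 -0.6 -0.4 0" --pt "-1 0 -1 -0.6 0" --pt "-1 0 -1 -0.6 0" --pt "-1 0 -1 -0.6 0" --pt "-1 0 -1 -0.6 0"

```text
time: 16.48
position: [0.5659, -0.0384, 0.0749]
tool_rot: [[-0.179, 0.984, -0.009], [0.984, 0.179, -0.003], [-0.001, -0.009, -1.0]]
contact_force: [-23.3, -3.5, 15.4]
gripper_width: 0.0124
finger_force: 61.8
```

Emit:
apply_moves --pt "-0.4 0 0 0 0" --pt "-0.2 0 -1 -0.5 0" --pt "-0.1 0 -2 -1 0" --pt "-0.1 0 -2 -1 0" --pt "-0.1 0 -2 -2 0" --pt "-0.1 0 -2 -6 0" --pt "-0.1 0 -2 -14 0" --pt "-0.1 0 -2 -24 0" --pt "-0.1 0 -2 -40 0" --pt "-0.1 0 -2 -60 0" --pt "-0.1 0 -2 -85 0" --pt "-0.1 0 -2 -110 0"

```text
time: 17.48
position: [0.5679, -0.037, 0.1876]
tool_rot: [[-0.18, 0.984, 0.001], [0.984, 0.18, 0.0], [-0.0, 0.001, -1.0]]
contact_force: [0.3, -0.0, -0.0]
gripper_width: 0.0386
finger_force: 0.0
```

Emit:
apply_moves --pt "-0.1 30 0 -10 0" --pt "-0.1 65 0 -20 0" --pt "-0.1 100 0 -30 0" --pt "-0.1 140 0 -30 0" --pt "-0.1 180 0 -30 0" --pt "-0.1 220 0 -30 0" --pt "-0.1 220 0 -30 0" --pt "-0.1 220 0 -30 0"

```text
time: 18.15
position: [0.5275, 0.1823, 0.2168]
tool_rot: [[-0.185, 0.983, 0.001], [0.983, 0.185, 0.001], [0.001, 0.001, -1.0]]
contact_force: [1.2, -1.1, 0.7]
gripper_width: 0.0384
finger_force: 0.0
```

```bash
python3 - <<'E'
from h import *
from workcell import *
s=state();print(s["time"],s["position"],s["contact_force"])
d=get_image("scene");t=get_image("top")
a=np.hstack([overlay(d,[],265,160,345,270,5),overlay(t,[],300,135,380,245,5)])
cv2.imwrite("pics/s5.png",a)
E
```

```text
18.15 [0.52745886 0.18227341 0.21675547] [ 1.19194832 -1.13599021  0.74006902]
```

View pics/s5.png

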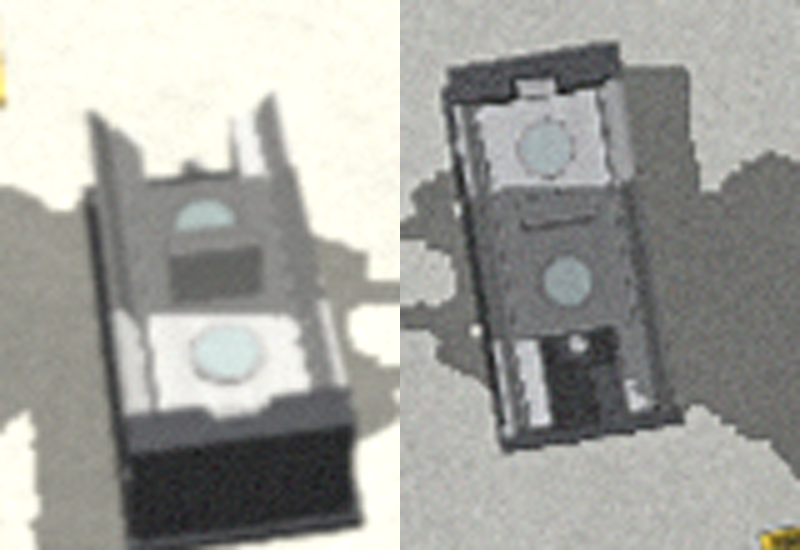

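The carrier lies straight in the dock. The pin stands up behind its rear edge (top view (577,343), scene view (193,166) above the plate), and the front edge is near the stop. The arm is clear, so I hand the job in.

```bash
python3 -c "
from workcell import *
print(finish_job())"
```

```text
the job is handed in; nothing more can be done
None
```

I set the carrier on the ledges, pressed it to the stop and held it there about 6 s, then released it. The last pictures show the pin standing behind its rear edge, and I handed the job in at about 18 s; no verdict came back.

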